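# Clear the till's cover, then ease the long screwdriver out

## Task

With the wooden block held in the gripper, sweep the three loose wood chips off the tool till's cover onto the bench - not into the till and not with the fingers - then put the block down on the bench and let go of it. The orange screwdriver in the till is longer than the till's opening, so take it by its handle, raise the handle end first and draw it out slantwise from under the cover without forcing it against the cover. Finish still holding the screwdriver in the gripper, still, with all of it about 10 cm above the till's cover; leave the mug, the jar and the tape measure where they are.

Things in the scene. Friction and masses are not known exactly. Their poses are not given: they have to be found in the camera images.
- till: open-topped wooden tool till, fixed to the bench, 128 mm (its own x) by 288 mm (its own y), walls 58 mm high and 8 mm thick, floor 6 mm thick. Origin: centre of its underside on the bench. A fixed dark wooden cover 6 mm thick lies on the walls over its +y part, from y = +14 mm to +144 mm over the full 128 mm width, its upper face 64 mm above the bench, its lower face at 58 mm. The rest, y = -136 to +14 mm (150 mm long, 112 mm wide inside), is open on top.
- cover: the till's fixed cover, part of the till; its frame is the till's frame (same origin and axes)
- driver_grip (a point): middle of the orange handle of the loose screwdriver (229 mm long in all, 0.09 kg) that lies on the till's floor along it, blade end under the cover. The handle is 28 mm wide, 31 mm high and 101 mm long; this point is its centre, about 15 mm above the till's floor, 50 mm from the handle's end and 180 mm from the blade's tip. Its own y axis points from the blade to the handle's end, z up
- driver_tip (a point): tip of the screwdriver's steel blade (about 6 mm thick), hidden under the cover at the start; axes as the handle's
- block_mid (a point): centre of the loose grey-brown wooden block (sweeping block), 45 mm (its x) by 190 mm (its y) by 45 mm high, 0.2 kg, lying on the bench to the right of the till; this point is half-way up, 22.5 mm above its underside. Held by its upper half, the fingers stay clear of the chips as it sweeps
- block: the same wooden block; origin at the centre of its underside
- driver: the same screwdriver; origin at mid-length on its underside, y axis towards the handle's end
- chip_0: loose chip of pale wood lying on the till's cover, 24x16x9 mm, 10 g; origin at the centre of its underside
- chip_1: loose chip of pale wood lying on the till's cover, 19x19x8 mm, 10 g; origin at the centre of its underside
- chip_2: loose chip of pale wood lying on the till's cover, 26x14x10 mm, 10 g; origin at the centre of its underside
- jar: bystander: glass jar with a red lid, 67 mm across, 85 mm high, loose; origin at the centre of its underside. Behind it a fixed wall cabinet hangs over the rear of the bench: everything beyond 0.60 m ahead of the robot and left of y = -0.08 m has it overhead, 0.47 m above the bench top
- mug: bystander: white mug, 92x127x95 mm with its handle, loose; origin at the centre of its underside
- tape: bystander: yellow tape measure, 37x88x64 mm, loose; origin at the centre of its underside

How it is judged (in metres and radians):
On the way, in this order (a step that is already met when the one before it is completed fails the run):
1. the held block is down at the till's cover (contact force between the fingers and block above 1 N and z of block_mid in the frame of till below 0.105 m and x of block_mid in the frame of till between -0.15 and 0.15 m and y of block_mid in the frame of till between -0.06 and 0.22 m), for 0.05 s.
2. all three chips are off the cover, on the bench outside the till (height (world z) of each of chip_0, chip_1, chip_2 below 0.03 m and (x of chip_0 in the frame of till above 0.062 m or x of chip_0 in the frame of till below -0.062 m or y of chip_0 in the frame of till above 0.142 m or y of chip_0 in the frame of till below -0.142 m) and (x of chip_1 in the frame of till above 0.062 m or x of chip_1 in the frame of till below -0.062 m or y of chip_1 in the frame of till above 0.142 m or y of chip_1 in the frame of till below -0.142 m) and (x of chip_2 in the frame of till above 0.062 m or x of chip_2 in the frame of till below -0.062 m or y of chip_2 in the frame of till above 0.142 m or y of chip_2 in the frame of till below -0.142 m)), for 0.2 s.
3. the block lies on the bench and is let go (height (world z) of block_mid below 0.035 m and contact force between the fingers and block below 0.1 N and linear speed of block below 0.02 m/s), for 0.2 s.
4. the screwdriver slants: handle raised out of the opening, blade tip still under the cover (height (world z) of driver_grip above 0.062 m and height (world z) of driver_tip below 0.058 m and y of driver_tip in the frame of till above 0.014 m), for 0.05 s.
At the end, for the whole second after the job is handed in: the fingers hold the screwdriver, still, its blade tip over 115 mm and its handle's middle over 125 mm above the bench (all of it some 4 cm or more above the till's cover) and touching nothing of the till; the chips lie on the bench outside the till; the block lies on the bench, released (all of step 2 and all of step 3 and contact force between the fingers and driver above 1 N and height (world z) of driver_grip above 0.125 m and height (world z) of driver_tip above 0.115 m and contact force between driver and till below 0.1 N and linear speed of driver below 0.03 m/s and angular speed of driver below 0.3 rad/s); the arm keeps its last pose, push and grip.
It fails at once if a finger pushes a chip (over 1 N) (contact force between the fingers and chip_0 above 1 N or contact force between the fingers and chip_1 above 1 N or contact force between the fingers and chip_2 above 1 N).
It fails at once if the screwdriver is forced against the till's cover (over 25 N) (contact force between driver and cover above 25 N).
It fails at once if the mug, the jar or the tape measure is moved more than 30 mm (distance of any of jar, mug, tape from where it was at the start of the episode above 0.03 m).
It also fails if it takes over 72 s, if anything falls off the work surface, if the arm or the gripper's body presses on something with over 40 N, if the wrist force passes 120 N, or if a joint passes its speed limit or range.

## Robot

A 7-joint arm with a two-finger parallel gripper is mounted at the origin on a cart in front of the work surface, level with it; the furniture and walls round the work are solid. World frame = base frame: x ahead of the robot, y to its left, z up, the work surface at z = 0. Lengths are in mm, angles in rad, forces in N, time in s.
With the tool pointing down it reaches from about 400 to 875 mm from the base axis. Payload 4.4 kg.
Tool frame: the origin (TCP) lies at the very end of the fingers, on their centre line; the grasp point (between the pads) lies 19 mm behind it; z points along the fingers, y is the line along which they close (so a half turn about z gives the same grasp; the last joint's range is limited). The gripper opens to 85 mm and grips with 20 to 120 N. Pads are 22 mm wide; open, the fingers measure 114 mm over their backs; the gripper's body (76 mm by 85 mm) begins 54 mm behind the grasp point. The pads swing forward as they close: fully open they stand 13 mm farther back than shut.
Start: joints at [-1.283, 0.628, 0.038, 1.517, -0.027, 0.996, -0.02], TCP at [225.179, 609.764, 231.313] pointing down, gripper open.
Joint ranges: [-3.06, 3.06], [-0.37, 2.12], [-1.25, 1.32], [0.18, 2.47], [-1.1, 4.24], [0.23, 1.98], [-2.94, 2.94]. Speed limits (rad/s): [2.57, 2.57, 3.14, 3.14, 3.14, 3.14, 3.14].

## Interface

Orientations are given as [roll, pitch, yaw] about the fixed x, y, z axes, in that order (R = Rz(yaw) Ry(pitch) Rx(roll)).
In Python, from cell import sensors, get_image, camera_params, order gives the robot as it stands.
- The arm moves only by the shell command python3 -m inch 'ROWS' [OPENING]. ROWS is JSON, a list that holds one entry, the list of rows, each a list of 4 numbers: the shift along the tool's x, y, z in cm, then the turn about the tool's z in degrees. A call has 1 to 8 rows; each row is the pose to reach, as a shift and turn from the pose commanded when the call began, along the tool's axes at that moment; what a row does not reach only later rows make up. A row lasts 1/12 s, in which the tool goes at most 41.7 mm and 7.16 degrees, less where a joint would pass 70% of its speed; a pose out of reach is approached as far as the arm can. A call with a gripper value outside its range is refused whole. OPENING is the finger opening in cm, from 0 to 8.54, set as the call begins (- or left out, the last holds). The fingers move at their own pace and stop on an object; the grip force is fixed at half the most. Time passes only in rows, so rows that repeat a pose let the fingers close. It gives the time, the measured TCP pose, the force, the opening and the grip force at its end, in the units of the state.
- sensors.read_state(): the state, without advancing time (a new reading comes with each control period).
- get_image(name): name is "scene" or "top"; returns the picture (400x640x3 uint8, blue, green, red); there is no depth.
- camera_params(name): a dict with "mtx" (3x3 intrinsics, pixels), "rvec" (rotation vector, rad) and "tvec" (3), from world to camera coordinates, as OpenCV has them. Camera axes: x right, y down, z forward; pixel columns grow to the right and rows downward; lengths in mm; the calibration is good to about 2 mm. A picture is of the moment at which its call begins. camera_params takes no time and is no camera call.
- order.finish_job(): hands the job in; it is judged then, once.
The state is a dict: "clock": time; "qpos": joint angles; "qd": joint speeds; "tau": joint torques, N m; "eef_pos": TCP position; "tool_rot": TCP orientation; "force": force on the tool from outside, world axes, zero at the start; "torque": the same for the moment, N m; "width": finger opening in mm; "gripper_force": force on a finger pad.
Only numpy, scipy, OpenCV 4.12 (cv2) and the standard library are available. Lean on these libraries where they do the work, as an engineer would, in place of code of your own. Each camera call takes 0.05 s, during which the arm holds its last target. There are 200 camera calls.

## Working session

There is one attempt and no reset: what is moved stays moved. The work goes in short steps, Python scripts to look and compute and a shell command to move; the robot and the scene stay as the last step left them, time stands still between calls to the robot, and variables do not carry over. Pictures are saved under pics/ and viewed, at most 12 in all, crops included, and the job is handed in when it is done.

```bash
mkdir -p pics; ls
python3 - <<'E'
from cell import sensors,get_image,camera_params
import cv2
for n in("scene","top"):
    cv2.imwrite(f"pics/{n}0.png",get_image(n)); 
    p=camera_params(n);print(n,p)
s=sensors.read_state();print(s)
E
```

```text
pics
scene {'mtx': array([[518.85547045,   0.        , 330.04424643],
       [  0.        , 518.85547045, 205.20761304],
       [  0.        ,   0.        ,   1.        ]]), 'rvec': array([ 0.72513881, -2.47398644,  1.24497529]), 'tvec': array([ 578.06677895,  167.30618536, 1388.60408166])}
top {'mtx': array([[368.94626528,   0.        , 318.14264222],
       [  0.        , 368.94626528, 197.31951521],
       [  0.        ,   0.        ,   1.        ]]), 'rvec': array([ 2.14897449, -2.10339524,  0.14638857]), 'tvec': array([116.47773099, 582.85583332, 946.1448305 ])}
{'clock': 0.1, 'qpos': array([-1.28278813,  0.62925464,  0.03844636,  1.51829184, -0.02699804,
        0.99632153, -0.01999543]), 'qd': array([-0.00231492, -0.0018272 ,  0.00071662, -0.00190115, -0.0011735 ,
        0.00015415, -0.00089534]), 'tau': array([ 3.77706107e-03, -5.64536405e+01,  1.23056866e+00, -1.93976963e+01,
        1.12400108e-02,  5.20014539e-03,  1.67320007e-05]), 'eef_pos': array([224.97929544, 609.20354423, 230.47281751]), 'tool_rot': array([-3.13983542e+00,  2.11787987e-05,  2.78778828e+00]), 'force': array([-0.05228918,  0.07840901, -0.58333511]), 'torque': array([-0.00665177, -0.0136676 ,  0.05171123]), 'gripper_force': 0.0, 'width': 85.4299199279872}
```

View pics/top0.png

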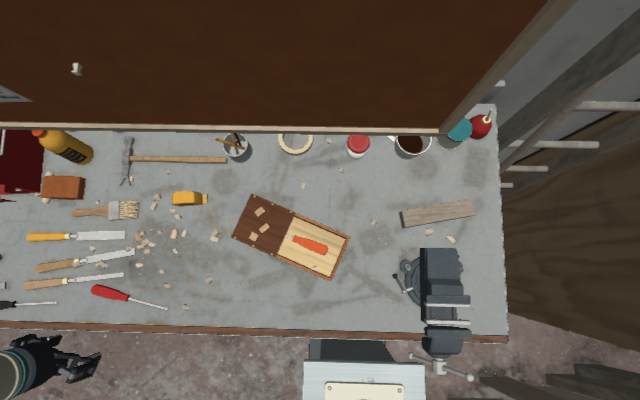

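View pics/scene0.png

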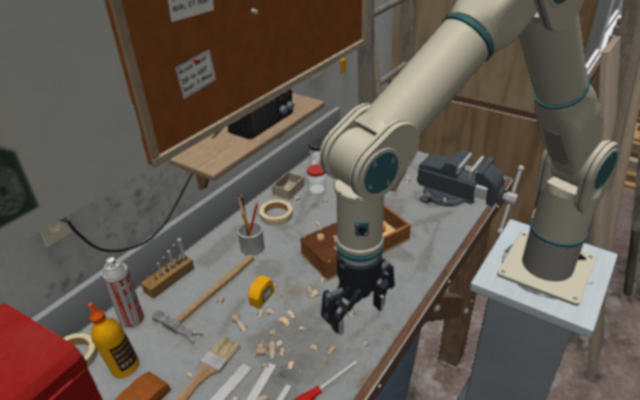

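The top view shows the till at about (291,236) with its dark cover on the left. Three pale chips sit at about (260,211), (265,228) and (253,237). The orange handle is at (310,244), the block at (437,214), and the mug, jar and tape stand clear behind. I'll measure from an enlarged crop.

```bash
cat > h.py <<'E'
import numpy as np,cv2
from cell import sensors,get_image,camera_params
def ray(n,uv):
    p=camera_params(n);R,_=cv2.Rodrigues(p["rvec"]);t=np.array(p["tvec"]).ravel()
    q=cv2.undistortPoints(np.array(uv,float).reshape(-1,1,2),p["mtx"],None).reshape(-1,2)
    d=np.c_[q,np.ones(len(q))]@R
    return -R.T@t,d
def onz(n,uv,z):
    c,d=ray(n,uv);return c+d*((z-c[2])/d[:,2])[:,None]
def proj(n,P):
    p=camera_params(n);return cv2.projectPoints(np.array(P,float).reshape(-1,1,3),p["rvec"],p["tvec"],p["mtx"],None)[0].reshape(-1,2)
E
python3 - <<'E'
from h import *
im=get_image("top");c=im[180:290,220:490]
cv2.imwrite("pics/crop0.png",cv2.resize(c,None,fx=2.95,fy=2.95,interpolation=cv2.INTER_CUBIC))
hsv=cv2.cvtColor(im,cv2.COLOR_BGR2HSV)
m=cv2.inRange(hsv,(3,160,130),(14,255,255));m[:, :280]=0;m[:,340:]=0;m[:225]=0;m[265:]=0
k=cv2.findContours(m,0,2)[0];k=max(k,key=cv2.contourArea);print("handle",cv2.minAreaRect(k),cv2.boxPoints(cv2.minAreaRect(k)).tolist())
print("onz 28", onz("top",cv2.boxPoints(cv2.minAreaRect(k)),22).round(1).tolist())
print(im[214,437],im[214,390],hsv[214,437],hsv[211,260],hsv[215,275])
g=np.array([[253,195],[232,237],[332,279],[350,238]])
print(onz("top",g,64).round(1).tolist())
E
```

```text
handle ((309.5821838378906, 244.28082275390625), (35.46346664428711, 9.012167930603027), 20.556045532226562) [[291.3972473144531, 242.2739715576172], [294.5616149902344, 233.8356170654297], [327.7671203613281, 246.2876739501953], [324.6027526855469, 254.7260284423828]]
onz 28 [[459.3, 199.5, 22.0], [482.3, 191.6, 22.0], [450.7, 100.4, 22.0], [427.9, 108.5, 22.0]]
[111 128 143] [148 152 151] [ 16  57 143] [ 16 100 192] [ 10 137  93]
[[580.6, 302.4, 64.0], [467.9, 351.9, 64.0], [366.7, 88.2, 64.0], [472.1, 43.2, 64.0]]
```

View pics/crop0.png

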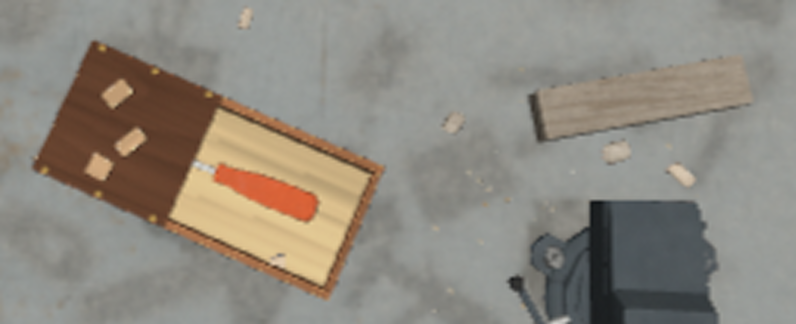

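The crop shows the cover corners at crop (95,41), (35,167), (222,97) and (166,221), and the till's far corners at (383,170) and (328,297). The chips are at (117,93), (130,141) and (99,166). The block's top face spans (541,92)–(742,57)–(750,103)–(545,141), and the vise lies below it.

Run:
```python
from h import *
f=lambda L,z: onz("top",np.array(L)/2.95+[220,180]-0.33,z)[:,:2]
A=f([(95,41),(35,167),(222,97),(166,221)],64); B=f([(383,170),(328,297)],58)
# till model: local corners x,y ; fit rigid
# local +y toward cover (left in image = world +y); +x = Ry(-90): 
loc=np.array([[64,144],[-64,144],[64,14],[-64,14],[64,-144],[-64,-144]],float); W=np.r_[A,B]
lc,wc=loc.mean(0),W.mean(0);U,S,V=np.linalg.svd((loc-lc).T@(W-wc));R=(U@V).T
if np.linalg.det(R)<0: print("mirror")
o=wc-R@lc;print("till",o,"yaw",np.degrees(np.arctan2(R[1,0],R[0,0])),"res",(W-(loc@R.T+o)).round(1).tolist())
np.savez("till.npz",o=o,R=R)
C=f([(117,93),(130,141),(99,166)],72);print("chips w",C.round(1).tolist(),"till",((C-o)@R).round(1).tolist())
b=f([(541,92),(742,57),(750,103),(545,141)],45);print("block",b.round(1).tolist(),b.mean(0),np.degrees(np.arctan2(*( (b[0]+b[3]-b[1]-b[2])[::-1]))))
d=f([(203,168),(319,207),(215,173)],20);print("driver w",d.tolist(),"till",((d-o)@R).round(1).tolist())
h=f([(267,193)],37);print("handle mid",h,(h-o)@R)
v=f([(590,200),(700,200),(513,285),(540,240)],100);print("vise",v)
im=get_image("top");hsv=cv2.cvtColor(im,cv2.COLOR_BGR2HSV)
m=cv2.inRange(hsv,(3,160,130),(14,255,255));m[:, :280]=0;m[:,340:]=0;m[:225]=0;m[265:]=0
k=max(cv2.findContours(m,0,2)[0],key=cv2.contourArea)
P=onz("top",k.reshape(-1,2),24)[:,:2];r=cv2.minAreaRect(P.astype(np.float32));print(r,(np.array(r[0])-o)@R)
print("yaw line",cv2.fitLine(P.astype(np.float32),2,0,.01,.01).ravel())
```

```text
till [473.56987571 198.58090895] yaw -22.54320316793139 res [[-3.5, -1.4], [0.1, -2.9], [-2.3, 1.9], [5.2, -1.5], [-3.2, 3.1], [3.6, 0.8]]
chips w [[536.5, 281.8], [494.1, 268.2], [471.5, 294.6]] till [[26.2, 101.0], [-7.8, 72.2], [-38.7, 87.9]]
block [[548.6, -99.0], [584.3, -281.1], [542.4, -286.4], [504.2, -102.0]] [ 544.86157626 -192.13220604] 101.41225728246513
driver w [[474.52543143371554, 208.17946407790095], [441.21742300782574, 100.14860732245135], [470.1662192703153, 196.89211755188893]] till [[-2.8, 9.2], [7.9, -103.3], [-2.5, -2.9]]
handle mid [[452.35579625 147.52197481]] [[-1.81544573e-02 -5.52906104e+01]]
vise [[ 450.62564457 -127.53468436]
 [ 452.70597934 -219.40036736]
 [ 378.94479139  -62.31895762]
 [ 416.43193633  -85.19573038]]
((455.007568359375, 149.93502807617188), (96.1576156616211, 24.195096969604492), 70.86212921142578) [  1.50588136 -52.04530047]
yaw line [3.3409974e-01 9.4253772e-01 4.5317865e+02 1.4504427e+02]
```

```bash
cat > go.py <<'E'
import sys,numpy as np
from h import *
from scipy.spatial.transform import Rotation as Ro
# usage: go.py [t] x y z yawdeg   (t: x,y in till frame, yaw relative to the till's yaw)
a=sys.argv[1:];T=np.load("till.npz");yt=np.degrees(np.arctan2(T["R"][1,0],T["R"][0,0]))
s=sensors.read_state();R=Ro.from_euler("xyz",s["tool_rot"]).as_matrix();p=np.array(s["eef_pos"])
yaw=np.degrees(s["tool_rot"][2])
print("t",round(s["clock"],2),"pos",p.round(1),"yaw",round(yaw,1),"tillxy",((p[:2]-T["o"])@T["R"]).round(1),"w",round(s["width"],1),"gf",round(s["gripper_force"],1),"F",s["force"].round(1),"q7",s["qpos"][6].round(2))
if a:
    t=a[0]=="t";v=list(map(float,a[1:] if t else a));xy=np.array(v[:2])
    if t: xy=T["R"]@xy+T["o"];v[3]+=yt
    d=R.T@(np.array([*xy,v[2]])-p);dy=(yaw-v[3]+180)%360-180
    print("shift cm",(d/10).round(2),"turn",round(dy,1))
E
python3 go.py 545 -192 150 101.4
```

```text
t 0.2 pos [225.  609.4 230.7] yaw 159.7 tillxy [-387.1  284.2] w 85.5 gf 0.0 F [0.3 0.4 0.1] q7 -0.02
shift cm [-57.78 -64.09   8.15] turn 58.3
```

```bash
python3 -m inch '[[[-57.8,-64.1,4,58],[-57.8,-64.1,4,58],[-57.8,-64.1,4,58],[-57.8,-64.1,4,58],[-57.8,-64.1,4,58],[-57.8,-64.1,4,58],[-57.8,-64.1,4,58],[-57.8,-64.1,4,58]]]' 8.5; python3 go.py 545 -192 190 101.4
```

```text
clock: 0.87
eef_pos: [348.9, 298.7, 216.0]
tool_rot: [3.141, -0.0, 1.782]
force: [2.2, -0.3, -0.2]
width: 85.4
gripper_force: 0.0
t 0.87 pos [348.9 298.7 216. ] yaw 102.1 tillxy [-153.5   44.7] w 85.4 gf 0.0 F [ 2.2 -0.3 -0.2] q7 -0.35
shift cm [-52.09   8.88   2.58] turn 0.7
```

```bash
python3 -m inch '[[[-52,8.9,3,0],[-52,8.9,3,0],[-52,8.9,3,0],[-52,8.9,3,0],[-52,8.9,3,0],[-52,8.9,3,0],[-52,8.9,3,0],[-52,8.9,3,0]]]'; python3 go.py 545 -192 130 101.4
```

```text
clock: 1.53
eef_pos: [474.5, -9.6, 196.9]
tool_rot: [3.141, -0.0, 1.788]
force: [0.6, 0.5, 0.5]
width: 85.0
gripper_force: 0.0
t 1.53 pos [474.5  -9.6 196.9] yaw 102.4 tillxy [  80.7 -192. ] w 85.0 gf 0.0 F [0.6 0.5 0.5] q7 0.41
shift cm [-19.33   2.96   6.68] turn 1.0
```

Move above the block and check with an image.

```bash
python3 -m inch '[[[-19.3,3,6.7,1],[-19.3,3,6.7,1],[-19.3,3,6.7,1],[-19.3,3,6.7,1],[-19.3,3,6.7,1],[-19.3,3,6.7,1],[-19.3,3,6.7,1],[-19.3,3,6.7,1]]]'; python3 -m inch '[[[0,0,0,0],[0,0,0,0],[0,0,0,0]]]' >/dev/null; python3 go.py 545 -192 16 101.4
python3 - <<'E'
from h import *
im=get_image("top")
for P,c in (([545,-192,45],(0,0,255)),):
    u=proj("top",P)[0]; print(u)
cv2.imwrite("pics/a1.png",cv2.resize(im[130:330,340:520],None,fx=3,fy=3))
E
```

```text
clock: 2.2
eef_pos: [544.5, -189.2, 129.5]
tool_rot: [-3.141, -0.001, 1.77]
force: [0.3, 0.7, -0.3]
width: 85.3
gripper_force: 0.0
t 2.45 pos [ 545.2 -188.2  130.5] yaw 101.6 tillxy [ 214.5 -329.8] w 85.3 gf 0.0 F [ 0.4  0.2 -0.1] q7 0.73
shift cm [-0.37 -0.11 11.45] turn 0.2
[438.11129817 212.88984811]
```

View pics/a1.png

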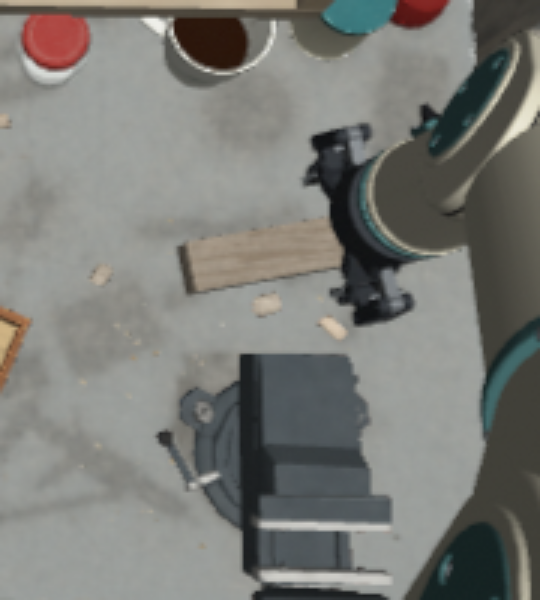

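The gripper straddles the block, with its fingers at crop (340,150) and (370,300). It looks shifted outward because of its height. I'll check that numerically and descend partway.

```bash
python3 - <<'E'
from h import *
print((proj("top",[[545,-188,130],[545,-188,200],[545,-192,45]])-[340,130])*3)
E
python3 -m inch '[[[-0.4,-0.1,2,0],[-0.4,-0.1,4,0],[-0.4,-0.1,6,0],[-0.4,-0.1,8,0],[-0.4,-0.1,10,0],[-0.4,-0.1,11.4,0],[-0.4,-0.1,11.4,0],[-0.4,-0.1,11.4,0]]]'
```

```text
[[320.58929847 236.11107911]
 [350.60868539 223.95590705]
 [294.33389452 248.66954433]]
clock: 3.17
eef_pos: [544.5, -193.3, 15.8]
tool_rot: [-3.141, -0.001, 1.771]
force: [0.9, 0.6, 1.8]
width: 85.1
gripper_force: 0.0
```

```bash
python3 -m inch '[[[0,0,0,0],[0,0,0,0],[0,0,0,0],[0,0,0,0],[0,0,0,0],[0,0,0,0],[0,0,0,0],[0,0,0,0]]]' 0 |tail -3;python3 -m inch '[[[0,0,-2,0],[0,0,-4,0],[0,0,-7,0],[0,0,-10,0],[0,0,-13,0],[0,0,-16,0],[0,0,-16,0],[0,0,-16,0]]]'; python3 go.py t 85 95 180 90
```

```text
force: [-0.5, 0.2, 6.3]
width: 43.8
gripper_force: 62.9
clock: 4.5
eef_pos: [545.6, -194.1, 177.7]
tool_rot: [3.138, 0.002, 1.77]
force: [-0.1, -0.3, -2.5]
width: 44.2
gripper_force: 62.1
t 4.5 pos [ 545.6 -194.1  177.7] yaw 101.4 tillxy [ 217.1 -335.1] w 44.2 gf 62.1 F [-0.1 -0.3 -2.5] q7 0.72
shift cm [43.04 13.08 -0.25] turn 34.0
```

```bash
python3 go.py t 0 25 170 180
python3 - <<'E'
from h import *
T=np.load("till.npz")
for n,u,z in(("tape",(188,198),50),("jar",(358,142),85),("mug",(413,143),95)):
    w=onz("top",[u],z)[0];print(n,w.round(),((w[:2]-T["o"])@T["R"]).round())
E
```

```text
t 4.5 pos [ 545.6 -194.1  177.7] yaw 101.4 tillxy [ 217.1 -335.1] w 44.2 gf 62.1 F [-0.1 -0.3 -2.5] q7 0.72
shift cm [41.99  2.12  0.72] turn -56.0
tape [571. 482.  50.] [-18. 299.]
jar [725.  26.  85.] [299. -63.]
mug [ 721. -117.   95.] [ 350. -196.]
```

```bash
python3 -m inch '[[[2,0,0,-3],[5,0.3,0,-8],[8,0.5,0,-14],[11,0.6,0,-20],[14,0.8,0,-26],[17,0.9,0,-32],[20,1,0,-37],[23,1.1,0,-42]]]'>/dev/null; python3 go.py t 0 25 170 180
```

```text
t 5.17 pos [508.1  35.1 174.4] yaw 143.7 tillxy [  94.5 -137.8] w 44.1 gf 62.0 F [ 0.2 -0.1 -2. ] q7 0.89
shift cm [13.06 13.56  0.45] turn -13.8
```

```bash
python3 -m inch '[[[2.2,2.2,0,-3],[4.4,4.5,0,-6],[6.6,6.7,0,-9],[8.8,9,0,-12],[11,11.3,0,-13.8],[13,13.5,0,-13.8],[13,13.5,0,-13.8],[13,13.5,0,-13.8]]]'>/dev/null; python3 go.py t 0 25 83 180
python3 - <<'E'
from h import *
im=get_image("top")
cv2.imwrite("pics/a2.png",cv2.resize(im[160:310,190:400],None,fx=3,fy=3))
E
```

```text
t 5.83 pos [484.1 221.6 174.3] yaw 157.5 tillxy [ 0.9 25.3] w 43.7 gf 62.0 F [-0.3 -0.9 -1.5] q7 0.73
shift cm [ 0.06 -0.02  9.13] turn 0.0
```

View pics/a2.png

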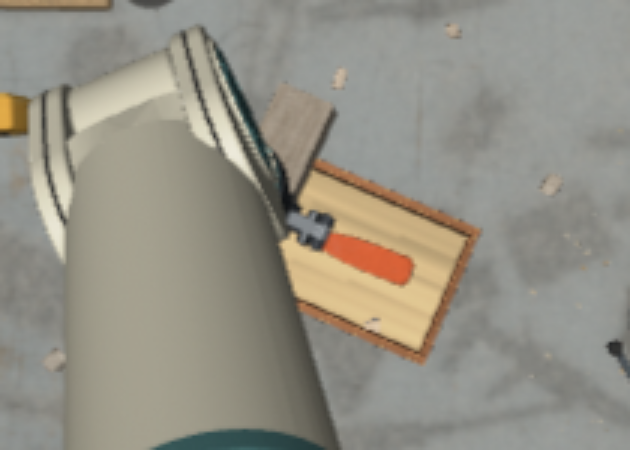

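The block is over the cover's opening-side edge and parallel to it, with its visible end at crop (308,85). Descend, then sweep.

```bash
python3 -m inch '[[[0,0,2,0],[0,0,4,0],[0,0,6,0],[0,0,7.5,0],[0,0,8.5,0],[0,0,9.2,0],[0,0,9.2,0],[0,0,9.2,0]]]'; python3 go.py t 0 170 82 180
```

```text
clock: 6.55
eef_pos: [486.2, 219.1, 84.0]
tool_rot: [-3.141, -0.0, 2.743]
force: [-0.8, 0.4, -1.8]
width: 44.2
gripper_force: 62.0
t 6.55 pos [486.2 219.1  84. ] yaw 157.2 tillxy [ 3.8 23.8] w 44.2 gf 62.0 F [-0.8  0.4 -1.8] q7 0.74
shift cm [ 0.45 14.62  0.19] turn -0.3
```

```bash
python3 -m inch '[[[0,0,0.2,0],[0.1,0.7,0.2,0],[0.2,1.4,0.2,0],[0.3,2.1,0.2,0],[0.4,2.8,0.2,0],[0.4,3.5,0.2,0],[0.4,4.2,0.2,0],[0.4,4.9,0.2,0]]]';  python3 -m inch '[[[0,0.8,0,0],[0,1.6,0,0],[0,2.4,0,0],[0,3.2,0,0],[0,4,0,0],[0,4.8,0,0],[0,5.6,0,0],[0,6.4,0,0]]]'; python3 go.py t 0 170 82 180
```

```text
clock: 7.22
eef_pos: [501.5, 267.2, 82.0]
tool_rot: [-3.142, 0.0, 2.745]
force: [0.1, -0.4, -1.5]
width: 44.0
gripper_force: 62.0
clock: 7.88
eef_pos: [526.3, 326.3, 81.9]
tool_rot: [3.141, -0.0, 2.744]
force: [-0.9, 0.3, -1.9]
width: 44.0
gripper_force: 62.0
t 7.88 pos [526.3 326.3  81.9] yaw 157.2 tillxy [ -0.2 138.2] w 44.0 gf 62.0 F [-0.9  0.3 -1.9] q7 0.63
shift cm [-0.01  3.18 -0.01] turn -0.2
```

Finish the sweep, then rise and retreat so the camera can see.

```bash
python3 -m inch '[[[0,0.7,0,0],[0,1.4,0,0],[0,2.1,0,0],[0,2.8,0,0],[0,3.2,0,0],[0,3.2,0,0],[0,3.2,0,0],[0,3.2,0,0]]]'>/dev/null;  python3 -m inch '[[[0,0,-2,0],[0,0,-5,0],[0,0,-8,0],[0,-3,-9,0],[0,-6,-9,0],[0,-10,-9,0],[0,-14,-9,0],[0,-18,-9,0]]]'; python3 go.py 530 -20 170 67.5;python3 - <<'E'
from h import *
cv2.imwrite("pics/s3.png",get_image("scene")); cv2.imwrite("pics/t3.png",get_image("top"))
E
```

```text
clock: 9.22
eef_pos: [467.6, 186.9, 172.2]
tool_rot: [-3.141, 0.0, 2.744]
force: [-0.0, -1.8, -2.5]
width: 44.1
gripper_force: 62.1
t 9.22 pos [467.6 186.9 172.2] yaw 157.2 tillxy [ -1.  -13.1] w 44.1 gf 62.1 F [-0.  -1.8 -2.5] q7 0.78
shift cm [-13.76 -16.66   0.23] turn 89.7
```

View pics/s3.png

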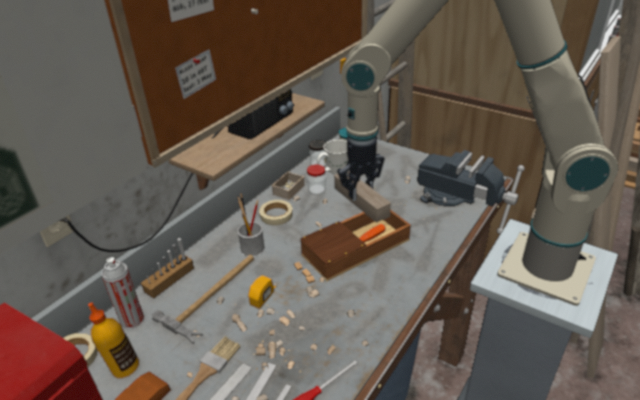

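The cover is clear and the three chips lie on the bench at its end, around pixels (305,268) and (313,292). Now I'll carry the block back to the right-hand side.

```bash
python3 go.py 552 -135 100 101.4; python3 -m inch '[[[0,-1.5,0,5],[-1.5,-3.5,0,12],[-4,-6,0,19],[-7,-8,0,26],[-9.5,-10.5,0,33],[-12,-13,0,40],[-14.5,-15.5,0,47],[-16.5,-18,0,54]]]'>/dev/null;python3 go.py 552 -135 80 101.4
```

```text
t 9.32 pos [464.8 180.3 171.8] yaw 156.7 tillxy [ -1.1 -20.2] w 43.8 gf 62.2 F [ 0.2  0.5 -2.1] q7 0.78
shift cm [-20.49 -25.47   7.33] turn 55.3
t 9.98 pos [552.4 -43.2 172.3] yaw 102.8 tillxy [ 165.5 -193.1] w 44.1 gf 62.2 F [ 0.8 -0.1 -2.6] q7 0.5
shift cm [-8.93 -2.09  9.24] turn 1.4
```

```bash
python3 -m inch '[[[-2.5,-0.6,1,1],[-5,-1.2,2.5,1],[-7,-1.6,4,1],[-9,-2,6,1],[-9,-2,8,1],[-9,-2,9.2,1],[-9,-2,9.2,1],[-9,-2,9.2,1]]]'>/dev/null;python3 go.py 552 -135 16.5 101.4
```

```text
t 10.65 pos [ 552.  -132.    79.6] yaw 102.3 tillxy [ 199.2 -275.2] w 43.9 gf 62.2 F [ 0.3  0.1 -1.3] q7 0.68
shift cm [-0.3  -0.06  6.31] turn 0.9
```

```bash
python3 -m inch '[[[-0.3,0,1.5,0],[-0.3,0,3,0],[-0.3,0,4.3,0],[-0.3,0,5.2,0],[-0.3,0,5.8,0],[-0.3,0,6.2,0],[-0.3,0,6.35,0],[-0.3,0,6.35,0]]]'; python3 -m inch '[[[0,0,0,0],[0,0,0,0],[0,0,0,0],[0,0,0,0],[0,0,0,0],[0,0,0,0],[0,0,0,0],[0,0,0,0]]]' 8; python3 -m inch '[[[0,0,-1,0],[0,0,-3,0],[0,0,-6,0],[0,0,-9,0],[0,0,-12,0],[0,0,-15,0],[0,0,-16,0],[0,0,-16,0]]]'; python3 go.py t 2 -75 150 90
```

```text
clock: 11.32
eef_pos: [553.6, -135.7, 17.5]
tool_rot: [3.14, 0.0, 1.785]
force: [-0.5, -0.3, -0.3]
width: 44.1
gripper_force: 62.3
clock: 11.98
eef_pos: [553.0, -136.0, 16.4]
tool_rot: [-3.142, -0.0, 1.784]
force: [0.3, 0.3, -0.9]
width: 79.8
gripper_force: 0.0
clock: 12.65
eef_pos: [554.9, -136.6, 179.9]
tool_rot: [3.136, 0.002, 1.784]
force: [-0.1, -0.3, -0.0]
width: 80.1
gripper_force: 0.0
t 12.65 pos [ 554.9 -136.6  179.9] yaw 102.2 tillxy [ 203.6 -278.4] w 80.1 gf 0.0 F [-0.1 -0.3 -0. ] q7 0.64
shift cm [28.21 -4.98  2.89] turn 34.8
```

```bash
python3 -m inch '[[[3.5,-0.6,0.4,4],[7,-1.2,0.8,8],[10.5,-1.8,1.2,12],[14,-2.5,1.6,17],[17.5,-3.1,2,22],[21,-3.7,2.4,26],[24.5,-4.3,2.8,30],[28.2,-5,2.9,32]]]' 4.5 >/dev/null; python3 -m inch '[[[0,0,0,0],[0,0,0,0],[0,0,0,0]]]'>/dev/null; python3 go.py t 2.7 -75 80 93
python3 - <<'E'
from h import *
im=get_image("top");T=np.load("till.npz")
cv2.imwrite("pics/a4.png",cv2.resize(im[170:320,220:430],None,fx=3.5,fy=3.5))
print((proj("top",[[*(T["R"]@[2.7,-75]+T["o"]),z] for z in(30,150)])-[220,170])*3.5)
E
```

```text
t 13.57 pos [443.9 128.6 146.7] yaw 70.3 tillxy [ -0.6 -76.1] w 45.0 gf 0.0 F [-1.1  0.2  0.4] q7 -0.21
shift cm [0.1  0.34 6.67] turn -0.2
[[340.88204589 270.31888993]
 [336.59971864 265.45888365]]
```

View pics/a4.png

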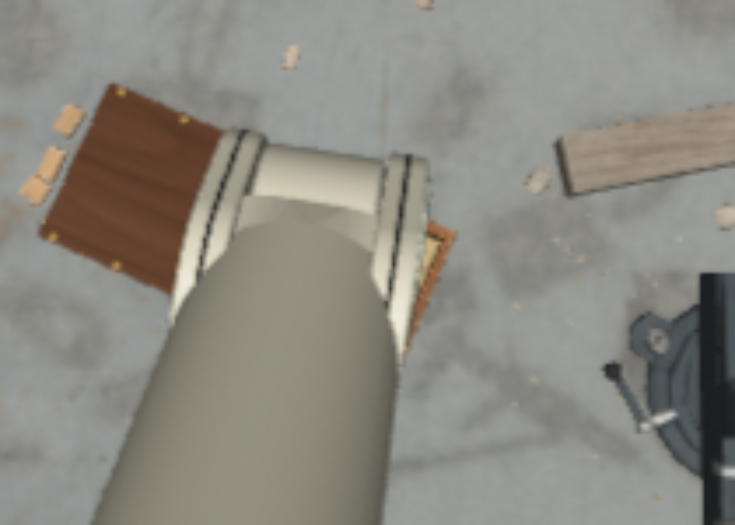

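The three chips are on the bench beside the cover end, at crop (68,120), (52,165) and (36,190). The block lies at right and the arm hides the till. I'll descend in two stages.

```bash
python3 -m inch '[[[0.1,0.3,1.5,0],[0.1,0.3,3,0],[0.1,0.3,4.5,0],[0.1,0.3,6,0],[0.1,0.3,7.5,0],[0.1,0.3,9,0],[0.1,0.3,9.6,0],[0.1,0.3,9.6,0]]]'; python3 go.py t 2.7 -75 9 93
python3 - <<'E'
from h import *
im=get_image("scene");cv2.imwrite("pics/s5.png",cv2.resize(im[150:300,270:460],None,fx=4,fy=4,interpolation=cv2.INTER_CUBIC))
E
```

```text
clock: 14.28
eef_pos: [447.2, 127.0, 50.3]
tool_rot: [-3.14, 0.002, 1.223]
force: [0.5, 0.3, 0.3]
width: 44.9
gripper_force: 0.0
t 14.28 pos [447.2 127.   50.3] yaw 70.1 tillxy [  3.1 -76.2] w 44.9 gf 0.0 F [0.5 0.3 0.3] q7 -0.09
shift cm [ 0.13 -0.03  4.13] turn -0.4
```

View pics/s5.png

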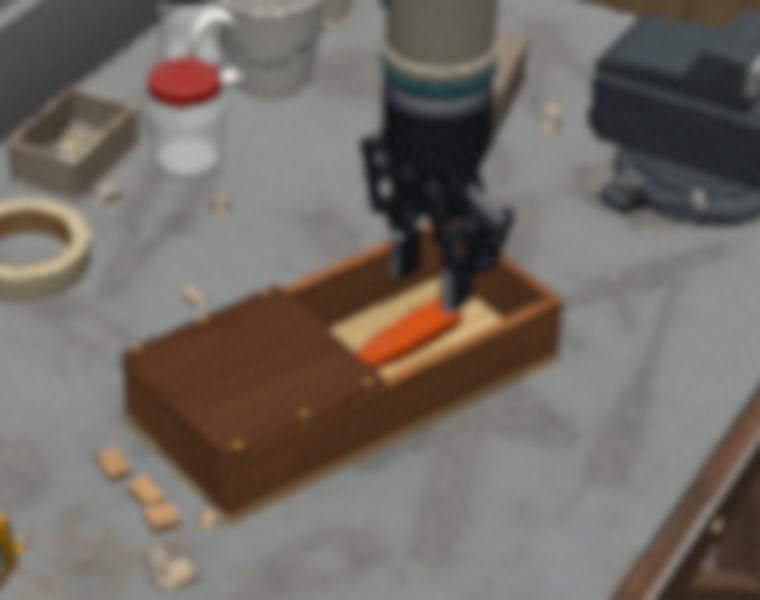

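The fingers straddle the rear of the orange handle (fingertips at crop (402,270) and (455,305), handle at (410,330)). Go down and close.

```bash
python3 -m inch '[[[0.1,0,0.8,0],[0.1,0,1.6,0],[0.1,0,2.4,0],[0.1,0,3.2,0],[0.1,0,3.8,0],[0.1,0,4.1,0],[0.1,0,4.1,0],[0.1,0,4.1,0]]]'; python3 -m inch '[[[0,0,0,0],[0,0,0,0],[0,0,0,0],[0,0,0,0],[0,0,0,0],[0,0,0,0],[0,0,0,0],[0,0,0,0]]]' 2.7; python3 go.py
```

```text
clock: 15.0
eef_pos: [447.6, 129.8, 10.0]
tool_rot: [-3.141, 0.001, 1.226]
force: [-0.7, 0.2, -0.4]
width: 45.1
gripper_force: 0.0
clock: 15.67
eef_pos: [447.9, 129.9, 10.5]
tool_rot: [3.142, -0.0, 1.226]
force: [0.2, 0.9, 0.3]
width: 27.2
gripper_force: 6.7
t 15.67 pos [447.9 129.9  10.5] yaw 70.2 tillxy [  2.7 -73.3] w 27.2 gf 6.7 F [0.2 0.9 0.3] q7 0.02
```

The grip is light (6.7 N), which is good for letting the screwdriver pivot. Lift gently while drawing back a little.

```bash
python3 -m inch '[[[0,0,-0.3,0],[-0.2,0,-0.6,0],[-0.5,0,-1,0],[-0.8,0,-1.4,0],[-1.1,0,-1.8,0],[-1.3,0,-2.2,0],[-1.5,0,-2.6,0],[-1.5,0,-2.6,0]]]'; python3 go.py
python3 - <<'E'
from h import *
im=get_image("scene");cv2.imwrite("pics/s6.png",cv2.resize(im[170:300,290:440],None,fx=5,fy=4.5,interpolation=cv2.INTER_CUBIC))
E
```

```text
clock: 16.33
eef_pos: [443.0, 115.3, 37.3]
tool_rot: [3.141, -0.0, 1.225]
force: [0.8, 0.1, -0.5]
width: 27.1
gripper_force: 6.5
t 16.33 pos [443.  115.3  37.3] yaw 70.2 tillxy [  3.7 -88.7] w 27.1 gf 6.5 F [ 0.8  0.1 -0.5] q7 0.02
```

View pics/s6.png

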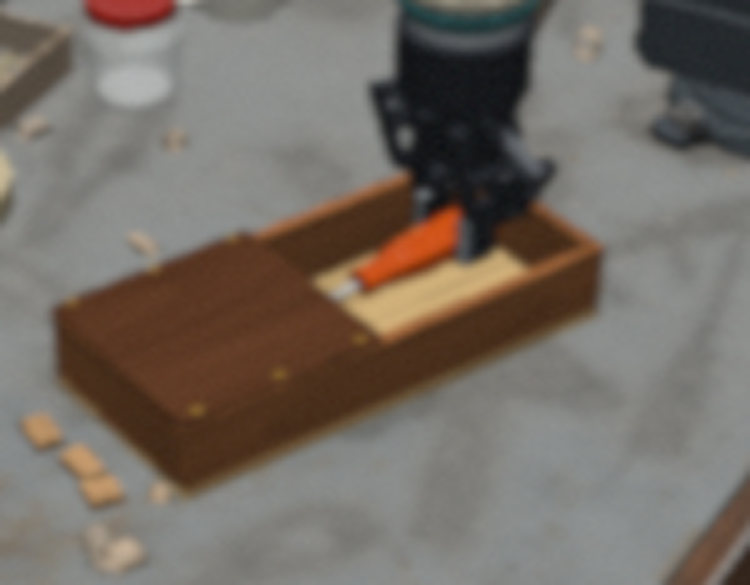

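The handle end is rising with the blade still resting low under the cover: handle crop (360,275)→(460,220), blade at (345,290). Raise further.

```bash
python3 -m inch '[[[0,0,-0.5,0],[0,0,-1,0],[0,0,-1.5,0],[0,0,-2,0],[0,0,-2.5,0],[0,0,-3,0],[0,0,-3.5,0],[0,0,-4,0]]]';python3 -m inch '[[[0,0,0,0],[0,0,0,0]]]'; python3 go.py
python3 - <<'E'
from h import *
im=get_image("scene");cv2.imwrite("pics/s7.png",cv2.resize(im[170:300,290:440],None,fx=5,fy=4.5,interpolation=cv2.INTER_CUBIC))
E
```

```text
clock: 17.05
eef_pos: [442.8, 115.8, 77.0]
tool_rot: [-3.142, -0.0, 1.226]
force: [0.3, 0.7, -1.3]
width: 27.4
gripper_force: 6.4
clock: 17.22
eef_pos: [443.0, 115.8, 76.7]
tool_rot: [3.141, -0.0, 1.226]
force: [0.3, 0.2, -1.0]
width: 27.2
gripper_force: 6.5
t 17.22 pos [443.  115.8  76.7] yaw 70.2 tillxy [  3.5 -88.2] w 27.2 gf 6.5 F [ 0.3  0.2 -1. ] q7 -0.03
```

View pics/s7.png

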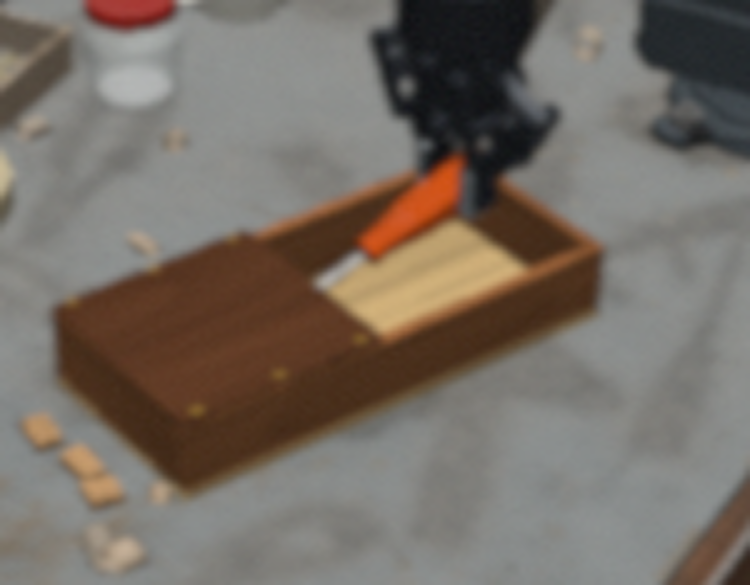

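The screwdriver now slants, with the handle at crop (370,250)→(465,165) above the walls and the blade passing under the cover at (320,290). Tighten the grip and draw it out along its own axis.

```bash
python3 -m inch '[[[0,0,0,0],[0,0,0,0],[0,0,0,0],[0,0,0,0]]]' 0 | tail -3; python3 -m inch '[[[-1,0,-0.4,0],[-2,0,-0.8,0],[-3,0,-1.2,0],[-4,0,-1.6,0],[-5,0,-2,0],[-6,0,-2.4,0],[-7,0,-2.8,0],[-8,0,-3.2,0]]]';python3 -m inch '[[[-1,0,-0.4,0],[-2,0,-0.8,0],[-3,0,-1.2,0],[-4,0,-1.6,0],[-5,0,-2,0],[-6,0,-2.4,0],[-6,0,-2.4,0]]]'
python3 - <<'E'
from h import *
im=get_image("scene");cv2.imwrite("pics/s8.png",cv2.resize(im[150:300,290:460],None,fx=4,fy=4,interpolation=cv2.INTER_CUBIC))
E
python3 go.py
```

```text
force: [-0.6, -0.5, -0.8]
width: 26.2
gripper_force: 59.5
clock: 18.27
eef_pos: [415.3, 39.3, 108.9]
tool_rot: [-3.142, -0.0, 1.225]
force: [0.1, 0.1, -0.9]
width: 26.4
gripper_force: 59.7
clock: 18.85
eef_pos: [395.1, -18.1, 133.2]
tool_rot: [3.14, 0.0, 1.223]
force: [0.3, -0.5, -1.3]
width: 26.4
gripper_force: 59.7
t 18.9 pos [395.4 -17.  132.9] yaw 70.1 tillxy [  10.4 -229.1] w 26.0 gf 59.7 F [ 0.9  0.3 -1.5] q7 0.17
```

View pics/s8.png

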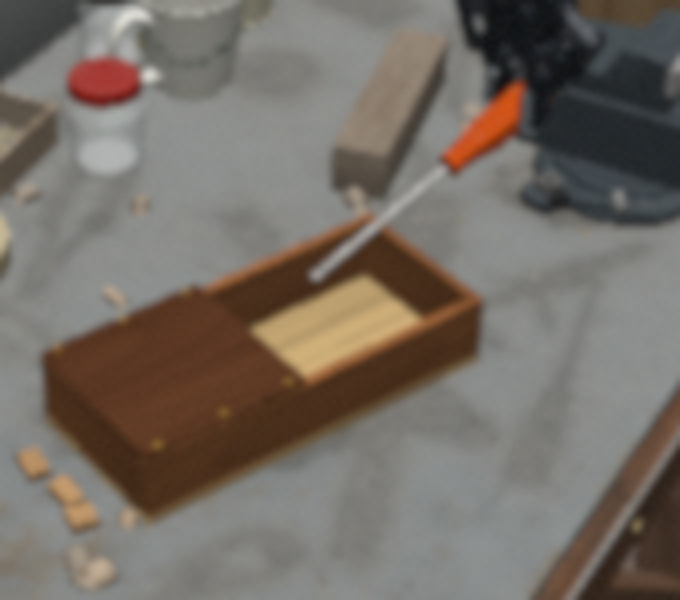

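The blade is fully out, with its tip at crop (315,277) clear of the cover. Lift to about 10 cm above the cover and go back over the till.

```bash
python3 -m inch '[[[0,0,-1,0],[0,0,-2.5,0],[0,0,-4,0],[0,0,-5.5,0],[0,0,-7,0],[0,0,-8.5,0],[0,0,-10,0],[0,0,-10,0]]]' >/dev/null; python3 -m inch '[[[1.5,0,0,0],[3.5,0,0,0],[5.5,0,0,0],[7.5,0,0,0],[9,0,0,0],[10,0,0,0],[10,0,0,0],[10,0,0,0]]]' >/dev/null; python3 -m inch '[[[0,0,0,0],[0,0,0,0],[0,0,0,0],[0,0,0,0],[0,0,0,0],[0,0,0,0]]]'
python3 - <<'E'
from h import *
im=get_image("scene");cv2.imwrite("pics/s9.png",cv2.resize(im[110:310,270:470],None,fx=3,fy=3,interpolation=cv2.INTER_CUBIC))
E
```

```text
clock: 20.73
eef_pos: [429.3, 77.9, 232.5]
tool_rot: [3.142, -0.0, 1.225]
force: [0.1, -0.4, -1.3]
width: 26.6
gripper_force: 59.8
```

View pics/s9.png

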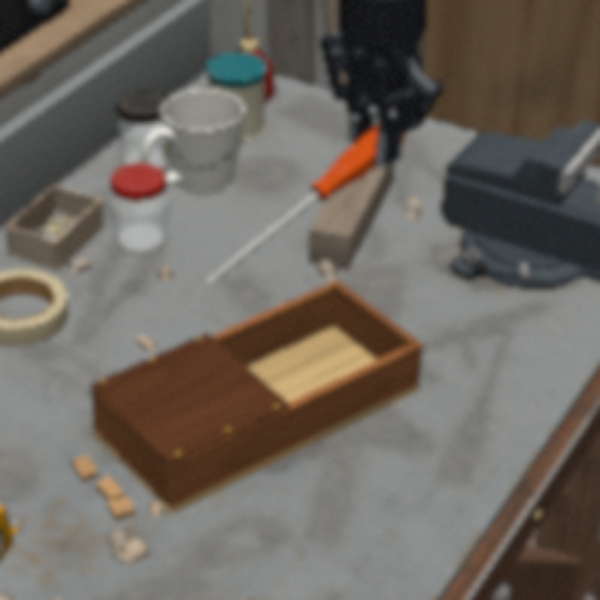

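The screwdriver is held clear above the till with its tip at crop (210,280). The chips and block are on the bench, and the jar and mug haven't moved. Hand in.

```bash
python3 -c "
from h import *
print(proj('scene',[[492,253,172]]),'seen',[340,203])
from cell import order
print(order.finish_job())"
```

```text
[[339.46373369 206.5626128 ]] seen [340, 203]
the job is handed in; nothing more can be done
None
```

The job is handed in at about 21 s; the result wasn't reported. The final view shows the chips on the bench by the till, the block released on the bench, and the screwdriver drawn out slantwise and held still with its tip about 10 cm above the cover.

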